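Release the brass blanks from the two-key stock feeder

TASK

On the blue stock feeder, press the two green keys together, one fingertip on each, and keep both fully down until all three brass bars have rolled down the chute into the yellow bay; then let the keys come up and move clear. Do not touch the bars with the gripper, never push one key down without the other or let the keys up halfway through, and leave the red stop button, tin, cup and wrench alone.

Things in the scene. Friction and masses are not known exactly. Their poses are not given: they have to be found in the camera images.
- feeder: Blue steel gravity feeder, fixed to the bench. Origin: on the bench midway between the two keys; z up, x down the chute, y left when looking down it. Flat console x -45 to 40 mm, 140 mm wide, 60 mm high, carries the keys; beyond it a chute 116 mm wide inside falls 9 degrees to +x between side walls 14 mm high. Nothing of feeder or bars is higher than 80 mm.
- stops (a point): Point on the chute floor midway between the two steel stop tabs, at feeder x = 125 mm, 45 mm above the bench. The tabs stand 7.5 mm above the floor, 60 mm apart across the chute, each rigidly joined to one key and sinking with it.
- bay (a point): Middle of the yellow floor of the bay below the stops, at feeder x = 172 mm, 38 mm above the bench. The bay runs from x = 134 to the end wall at 210 mm (wall top 54 mm above the bench).
- key_left_top (a point): Centre of the top face of the left (+y) green key, a round cap 28 mm across, at feeder x = 0, y = +30 mm, 76 mm above the bench when up; it moves down with the key. The keys are 60 mm apart centre to centre.
- key_right_top (a point): The same for the right (-y) green key, at feeder x = 0, y = -30 mm.
- key_left (a joint): Travel of the left key, m: 0 up, 0.010 fully down. Sprung: starts to move at about 1.8 N, needs 6 N fully down (about 12 N for both), returns by itself. Its stop tab is below the chute floor from about 0.0075 on; the bars roll only when both are.
- key_right (a joint): The same for the right key.
- bar_a: Brass bar, round, 20 mm diameter, 110 mm long, about 0.29 kg, loose, lying across the chute behind the stop tabs: the foremost (nearest the tabs) one. Origin: its centre; y along its length. At rest in the bay its centre lies at about feeder x = 200 mm; it has left the stops beyond x = 142 mm.
- bar_b: Brass bar, round, 20 mm diameter, 110 mm long, about 0.29 kg, loose, lying across the chute behind the stop tabs: the middle one. Origin: its centre; y along its length. At rest in the bay its centre lies at about feeder x = 180 mm; it has left the stops beyond x = 142 mm.
- bar_c: Brass bar, round, 20 mm diameter, 110 mm long, about 0.29 kg, loose, lying across the chute behind the stop tabs: the last one. Origin: its centre; y along its length. At rest in the bay its centre lies at about feeder x = 160 mm; it has left the stops beyond x = 142 mm.
- stop (a joint): Travel of the red stop button (36 mm cap on a yellow round base 52 mm across, 18 mm high, fixed to the bench beside the feeder), m: 0 up. Must not be pressed.
- stop_top (a point): Centre of the top of the red stop button.
- tin: Loose round tin, 54 mm diameter, 75 mm high, beside the feeder. Origin: centre of its underside.
- cup: Loose steel cup, 70 mm diameter, 70 mm high, beside the feeder. Origin: centre of its underside.
- wrench: Loose wrench, 160 mm long, lying beside the feeder along its own x. Origin: its middle, on the bench.

How it is judged:
By the outcome, as a careful person would: the job done as asked, in the order asked, and still so for the second after the job is handed in, with the robot touching nothing.
It also fails if it takes over 32 s, if anything falls off the work surface, if the arm or the gripper's body presses on something with over 40 N, if the wrist force passes 120 N, or if a joint passes its speed limit or range.

ROBOT

A 6-joint arm with a two-finger parallel gripper is mounted at the origin on the work surface. World frame = base frame: x ahead of the robot, y to its left, z up, the work surface at z = 0. Lengths are in m, angles in rad, forces in N, time in s.
With the tool pointing down it reaches from about 0.35 to 0.975 m from the base axis. Payload 4.9 kg.
Tool frame: the origin (TCP) lies between the finger pads; the fingertips stand 25 mm ahead of it and the grasp point (between the pads) lies 6 mm ahead of it (ctrl.tip_reach is the distance from the TCP to the fingertips, in m); z points along the fingers, y is the direction in which the jaws open and shut (so a half turn about z gives the same grasp; the last joint's range is limited). The gripper opens to 85 mm and grips with 20 to 120 N. Pads are 22 mm wide; open, the fingers measure 114 mm over their backs; the gripper's body (76 mm by 85 mm) begins 54 mm behind the grasp point. The pads swing forward as they close: fully open they stand 13 mm farther back than shut.
Start: joints at [1.048, 0.053, 1.613, -0, 1.476, -0.119], TCP at [0.246, 0.575, 0.256] pointing down, gripper open.
Joint ranges: [-3.01, 3.01], [-1.01, 2.22], [0.06, 2.58], [-1.02, 4.17], [0.09, 2.62], [-3.14, 3.14]. Speed limits (rad/s): [2.57, 2.57, 3.14, 3.14, 3.14, 3.14].

INTERFACE

Orientations are given as a rotation vector (axis times angle).
In Python, from station import get_obs, get_image, camera_params, order, ctrl gives the robot as it stands.
- The arm moves only by the tool move_arm, never from a script. Its argument "deltas" is one flat list of numbers, 5 for each row, row after row: the opening, from -1 (shut) to 1 (fully open), so that 0 is half open, then the shift along the tool's x, y, z in m, then the turn about the tool's z in degrees. In form: [fingers, tx, ty, tz, turn, fingers, tx, ty, tz, turn, ...]. A call has 1 to 10 rows; each row is the pose to reach, as a shift and turn from the pose measured when the call began, along the tool's axes at that moment; what a row does not reach only later rows make up. A row lasts 1/10 s, in which the tool goes at most 50 mm and 8.59 degrees, less where a joint would pass 70% of its speed; a pose out of reach is approached as far as the arm can. A call with a gripper value outside its range is refused whole. The fingers move at their own pace and stop on an object; "force" is the grip in N (left out, the last holds). Time passes only in rows, so rows that repeat a pose let the fingers close. It gives the time, the measured TCP pose, the force and the opening at its end, in the units of the state.
- get_obs(): the state, without advancing time (a new reading comes with each control period).
- get_image(name): name is "side" or "top"; returns the picture (384x512x3 uint8, red, green, blue); there is no depth.
- camera_params(name): a dict with "camera_matrix" (3x3 intrinsics, pixels), "k1" (the pictures are not rectified: a ray, as slopes to the right and down, at radius r is drawn at 1 + k1 r^2 times it, then the intrinsics apply), "extrinsics" (4x4, takes a point from camera to world coordinates). Camera axes: x right, y up, looking along -z (the intrinsics and any distortion apply to the point x, -y, -z); pixel columns grow to the right and rows downward; lengths in m; the calibration is good to about 2 mm. A picture is of the moment at which its call begins. camera_params takes no time and is no camera call.
- order.finish_job(): hands the job in, once; it reports no verdict.
The state is a dict: "t": time; "q": joint angles; "dq": joint speeds; "effort": joint torques, N m; "tool_pos": TCP position; "tool_rot": TCP orientation; "contact_force": force on the tool from outside, world axes, zero at the start; "wrist_torque": the same for the moment, N m; "opening": finger opening in m.
Only numpy, scipy, OpenCV 4.12 (cv2) and the standard library are available. Lean on these libraries where they do the work, as an engineer would, in place of code of your own. Each camera call takes 0.05 s, during which the arm holds its last target. There are 200 camera calls.

## Working session

There is one attempt and no reset: what is moved stays moved. The work goes in short steps, Python scripts to look and compute and a tool call to move; the robot and the scene stay as the last step left them, time stands still between calls to the robot, and variables do not carry over. Pictures are saved under pics/ and viewed, about 8 in all and at most 12, crops included, and the job is handed in when it is done.

Besides the shell and the picture viewer there is one more tool, called after "Emit:" as name(argument=value, ...) on one line, values as JSON. move_arm: Moves the arm, as the interface text tells. Its arguments: {"type":"object","properties":{"deltas":{"type":"array"},"force":{"type":"number"}},"required":["deltas"]}

```bash
ls; mkdir -p pics; python3 - <<'E'
from station import *
import cv2
for n in("top","side"):
    cv2.imwrite(f"pics/{n}0.png",cv2.cvtColor(get_image(n),cv2.COLOR_RGB2BGR))
    print(camera_params(n))
print(get_obs(), ctrl.tip_reach)
E
```

```text
pics
{'camera_matrix': array([[468.46816385,   0.        , 257.94260222],
       [  0.        , 468.46816385, 191.54728765],
       [  0.        ,   0.        ,   1.        ]]), 'k1': -0.08237031796307875, 'extrinsics': array([[ 5.99389850e-02,  9.71403610e-01, -2.29744086e-01,
         3.06207210e-01],
       [-9.98201898e-01,  5.82057674e-02, -1.43199160e-02,
         3.61439114e-02],
       [-5.37987229e-04,  2.30189304e-01,  9.73145721e-01,
         1.18741774e+00],
       [ 0.00000000e+00,  0.00000000e+00,  0.00000000e+00,
         1.00000000e+00]])}
{'camera_matrix': array([[367.46160014,   0.        , 263.1113421 ],
       [  0.        , 367.46160014, 190.20130343],
       [  0.        ,   0.        ,   1.        ]]), 'k1': -0.0346259863602204, 'extrinsics': array([[ 0.99828659,  0.04453631, -0.03795251,  0.51929329],
       [-0.05465783,  0.47818733, -0.87655542, -0.60746775],
       [-0.02089014,  0.87712793,  0.47980226,  0.44333524],
       [ 0.        ,  0.        ,  0.        ,  1.        ]])}
{'t': 0.1, 'q': array([ 1.04796718e+00,  5.33063448e-02,  1.61415694e+00, -1.11424414e-05,
        1.47600865e+00, -1.19025221e-01]), 'dq': array([-0.00075932, -0.00105618, -0.00215571, -0.00111004,  0.00144584,
        0.00021591]), 'effort': array([-5.12483475e-04, -3.94901955e+01, -3.71366501e+01, -1.19986848e-04,
        3.82849452e-03, -2.67474388e-05]), 'tool_pos': array([0.24532984, 0.57427249, 0.25517616]), 'tool_rot': array([-6.29874406e-01, -3.07720595e+00,  2.80622627e-03]), 'contact_force': array([-0.3366402 , -0.41496187,  0.22533466]), 'wrist_torque': array([-0.01450681,  0.04470549, -0.03571813]), 'opening': 0.08519070679531299} 0.025
```

View pics/top0.png

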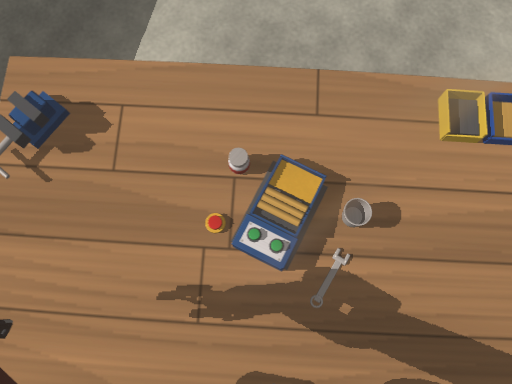

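View pics/side0.png

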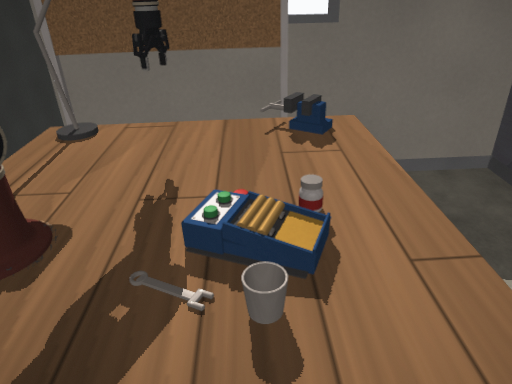

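The top view shows the keys near (254,234) and (276,245), with the bars behind them and the bay at the upper right. The red stop is at (215,222), the tin at (238,160), the cup at (357,212) and the wrench at (330,280). The side view agrees. Next I'll measure the green cap centroids in both views.

```bash
cat > h.py <<'E'
import numpy as np, cv2
from station import *
from scipy.spatial.transform import Rotation as R
def ray(n,uv):
    c=camera_params(n); K=c["camera_matrix"]
    p=cv2.undistortPoints(np.array([[uv]],float),K,np.array([c["k1"],0,0,0.]))[0,0]
    E=c["extrinsics"]; return E[:3,3],E[:3,:3]@np.array([p[0],-p[1],-1])
def onz(n,uv,z):
    o,d=ray(n,uv); return o+d*(z-o[2])/d[2]
def tri(a,b):
    (o,d),(p,e)=ray("top",a),ray("side",b)
    s=np.linalg.lstsq(np.c_[d,-e],p-o,rcond=None)[0]; x,y=o+s[0]*d,p+s[1]*e
    return (x+y)/2,np.linalg.norm(x-y)
def save(n,f,box,k):
    im=cv2.cvtColor(get_image(n),cv2.COLOR_RGB2BGR); x,y,w,h=box
    cv2.imwrite(f,cv2.resize(im[y:y+h,x:x+w],None,fx=k,fy=k,interpolation=cv2.INTER_CUBIC))
E
python3 - <<'E'
from h import *
ks={}
for n in("top","side"):
    im=cv2.imread(f"pics/{n}0.png").astype(int); b,g,r=im[...,0],im[...,1],im[...,2]
    m=((g>1.5*r)&(g>1.3*b)&(g>50)).astype(np.uint8)
    _,_,st,ce=cv2.connectedComponentsWithStats(m)
    print(n,[(s.tolist(),c.round(1)) for s,c in zip(st[1:],ce[1:]) if s[4]>20])
    i=cv2.imread(f"pics/{n}0.png"); x,y=(220,140) if n=="top" else (175,165)
    globals()[n]=cv2.resize(i[y:y+140,x:x+130] if n=="top" else i[y:y+110,x:x+160],(780,600) if 0 else None,fx=4,fy=4,interpolation=cv2.INTER_CUBIC)
cv2.imwrite("pics/topc.png",top);cv2.imwrite("pics/sidec.png",side)
E
```

```text
top [([248, 229, 12, 11, 104], array([253.8, 233.8])), ([271, 240, 11, 11, 101], array([276.1, 244.9]))]
side [([218, 191, 13, 12, 125], array([223.7, 196.7])), ([204, 206, 14, 12, 142], array([210.1, 211.6]))]
```

View pics/topc.png

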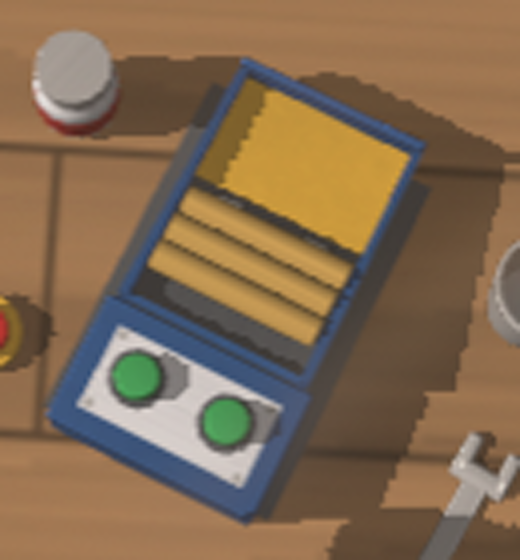

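View pics/sidec.png

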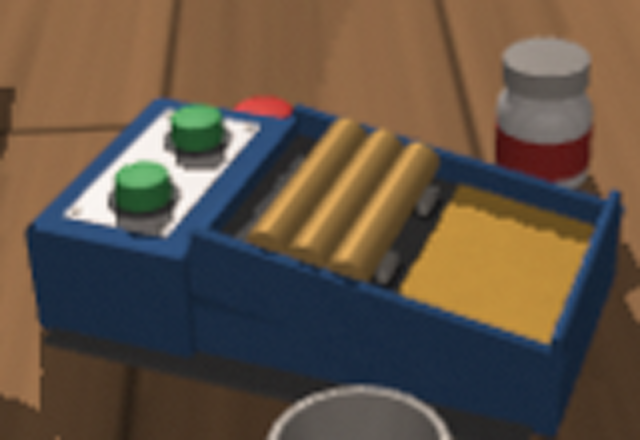

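```bash
python3 - <<'E'
from h import *
L=onz("top",(253.8,233.6),.075);Rr=onz("top",(276.1,244.7),.075)
print(L,Rr,np.linalg.norm(L-Rr))
for t,s in(((253.8,233.6),(224.4,194.2)),((276.1,244.7),(211,208.9))): print(tri(t,s))
m=(L+Rr)/2; y=(L-Rr)[:2]/np.linalg.norm((L-Rr)[:2]); print("mid",m,"yaw feeder y",np.degrees(np.arctan2(y[1],y[0])))
o=get_obs(); T=R.from_rotvec(o["tool_rot"]).as_matrix(); print(T.round(3))
ty=T[:2,1]; print("tool y ang",np.degrees(np.arctan2(ty[1],ty[0])))
print("tool shift to mid, z=.15:",T.T@(np.array([m[0],m[1],.15])-o["tool_pos"]))
for uv,z in(((215,222),.05),((238,158),.075),((357,210),.07)): print(onz("top",uv,z))
E
```

```text
[0.46510354 0.05620734 0.075     ] [0.44170678 0.00160486 0.075     ] 0.059404030647215986
(array([0.46661869, 0.05644274, 0.07427471]), np.float64(0.002828761646259074))
(array([0.44303174, 0.00177781, 0.07360468]), np.float64(0.0023350670798281932))
mid [0.45340516 0.0289061  0.075     ] yaw feeder y 66.80522467029976
[[-0.92   0.393 -0.001]
 [ 0.393  0.92  -0.002]
 [ 0.    -0.002 -1.   ]]
tool y ang 66.86381166748761
tool shift to mid, z=.15: [-0.40564729 -0.41955082  0.10587372]
[0.49157849 0.15370912 0.05      ]
[0.65133412 0.10708721 0.075     ]
[ 0.53831748 -0.19119827  0.07      ]
```

Emit:
move_arm(deltas=[0.07,-0.04,-0.042,0,0,0.07,-0.07,-0.073,0,0,0.07,-0.1,-0.104,0,0,0.07,-0.13,-0.135,0,0,0.07,-0.165,-0.17,0,0,0.07,-0.2,-0.207,0,0,0.07,-0.235,-0.243,0,0,0.07,-0.27,-0.279,0,0,0.07,-0.3,-0.31,0,0,0.07,-0.32,-0.331,0,0])

```text
t: 1.1
tool_pos: [0.4098, 0.1416, 0.2554]
tool_rot: [-0.634, -3.077, 0.004]
contact_force: [1.1, -0.2, -0.6]
opening: 0.0456
```

```bash
cat > st.py <<'E'
from h import *
o=get_obs(); T=R.from_rotvec(o["tool_rot"]).as_matrix(); ty=T[:2,1]
print(o["t"],o["tool_pos"],o["opening"],o["contact_force"],ctrl.tip_reach,np.degrees(np.arctan2(ty[1],ty[0])),T[:,2])
print(T.T@(np.array([.4540,.0290,.15])-o["tool_pos"]))
E
python3 st.py
```

```text
1.1 [0.40981258 0.14159729 0.25537254] 0.045614139055456755 [ 1.10634989 -0.17776062 -0.62388115] 0.025 66.72668628434765 [-9.65022459e-04 -2.13016986e-03 -9.99997266e-01]
[-0.08508582 -0.08572947  0.10556946]
```

Emit:
move_arm(deltas=[0.07,-0.03,-0.03,0,0,0.07,-0.06,-0.06,0.02,0,0.07,-0.08,-0.081,0.05,0,0.07,-0.085,-0.086,0.08,0,0.07,-0.085,-0.086,0.105,0,0.07,-0.085,-0.086,0.12,0,0.07,-0.085,-0.086,0.125,0,0.07,-0.085,-0.086,0.125,0])

```text
t: 1.9
tool_pos: [0.4531, 0.0288, 0.1297]
tool_rot: [-0.633, -3.075, 0.004]
contact_force: [0.7, 0.2, 0.4]
opening: 0.0457
```

```bash
python3 st.py; python3 - <<'E'
from h import *
save("side","pics/s1.png",(150,110,190,150),4); save("top","pics/t1.png",(210,140,140,140),4)
E
```

```text
1.9 [0.45314373 0.02882777 0.12971681] 0.04568453845513552 [0.6612104  0.17405034 0.36560679] 0.025 66.7302852722828 [-0.00295701 -0.00191029 -0.9999938 ]
[-0.00067878  0.00043721 -0.02028592]
```

View pics/s1.png

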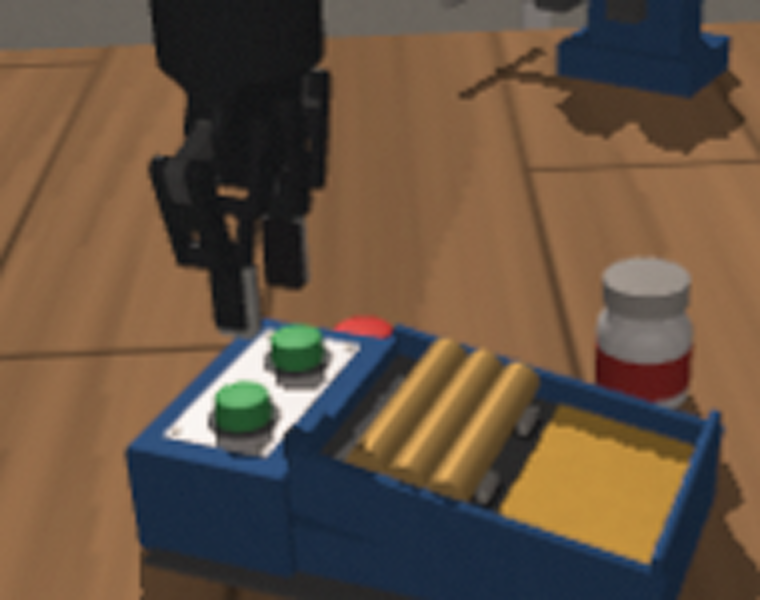

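View pics/t1.png

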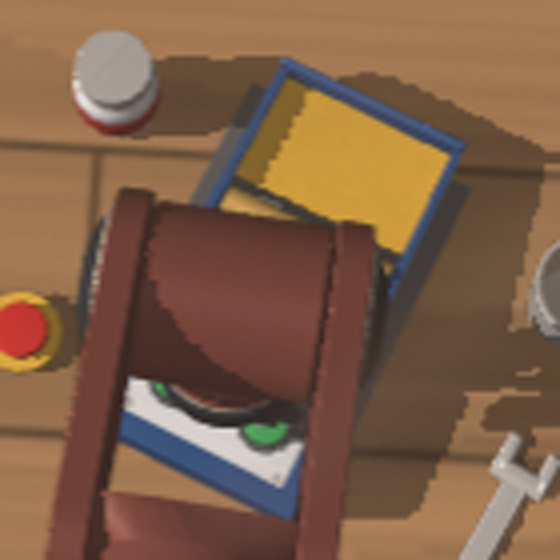

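The side crop shows the finger undersides at about (235,328) and (285,283), above the caps at (244,395) and (299,340). I'll compare those pixels with the predicted tip positions.

```bash
python3 - <<'E'
from h import *
c=camera_params("side");E=np.linalg.inv(c["extrinsics"])
def pr(P):
    p=E[:3,:3]@P+E[:3,3]; x=np.array([p[0],-p[1]])/-p[2]; x*=1+c["k1"]*(x@x)
    K=c["camera_matrix"]; return ((x*K[0,0]+K[:2,2])-[150,110])*4
o=get_obs();T=R.from_rotvec(o["tool_rot"]).as_matrix()
for h in(.0228,.030,.037):
  for tz in(.018,.025):
    print(h,tz,[pr(o["tool_pos"]+T@np.array([a,s*h,tz])).round(0).tolist() for s in(-1,1) for a in(-.011,.011)])
for uv in((253.8,233.6),(276.1,244.7)): print("key",pr(onz("top",uv,.076)))
E
```

```text
0.0228 0.018 [[261.0, 321.0], [219.0, 314.0], [302.0, 279.0], [262.0, 273.0]]
0.0228 0.025 [[262.0, 334.0], [221.0, 327.0], [303.0, 291.0], [264.0, 285.0]]
0.03 0.018 [[254.0, 328.0], [212.0, 321.0], [308.0, 273.0], [269.0, 267.0]]
0.03 0.025 [[255.0, 341.0], [214.0, 334.0], [309.0, 285.0], [270.0, 279.0]]
0.037 0.018 [[247.0, 335.0], [205.0, 328.0], [314.0, 267.0], [275.0, 261.0]]
0.037 0.025 [[248.0, 348.0], [206.0, 341.0], [315.0, 279.0], [276.0, 273.0]]
key [291.43480182 334.93034193]
key [238.14653823 392.23246615]
```

Both fingertips line up over the keys, with their undersides about 29 mm above the caps. I'll go down to just above them, correct the position by 0.7 mm and open slightly.

Emit:
move_arm(deltas=[0.12,-0.001,0.0,0.01,0,0.12,-0.001,0.0,0.018,0,0.12,-0.001,0.0,0.022,0,0.12,-0.001,0.0,0.022,0,0.12,-0.001,0.0,0.022,0])

```text
t: 2.5
tool_pos: [0.4552, 0.0284, 0.1094]
tool_rot: [0.633, 3.076, -0.003]
contact_force: [0.4, 1.0, 0.6]
opening: 0.048
```

```bash
python3 st.py; python3 - <<'E'
from h import *
save("side","pics/s2.png",(165,130,110,90),7)
E
```

```text
2.5 [0.45522467 0.0283838  0.10938721] 0.04797153976647654 [0.3822763  1.004308   0.60301258] 0.025 66.7447940833993 [ 1.91964068e-04 -2.26725092e-03 -9.99997411e-01]
[ 1.32494797e-03  1.08017689e-06 -4.06143206e-02]
```

View pics/s2.png

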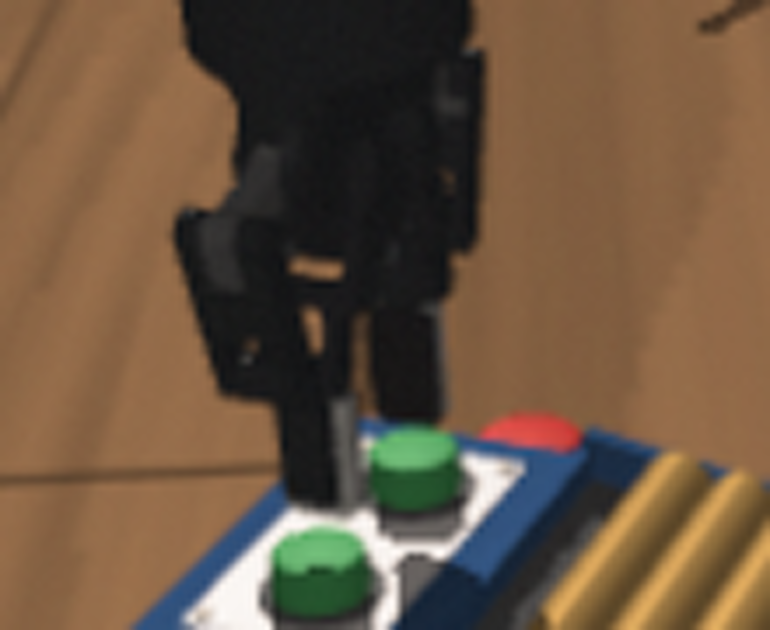

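```bash
python3 - <<'E'
from h import *
o=get_obs();T=R.from_rotvec(o["tool_rot"]).as_matrix()
M=(np.r_[.4535,.029,0])
f=lambda n,p,z:(T.T@(onz(n,(165+p[0]/7,130+p[1]/7),z)-o["tool_pos"])).round(4)
for z in(.0815,.0845,.088):print(z,[f("side",p,z)[:2] for p in((287,497),(335,503),(357,507),(375,417),(440,421))])
print([f("side",p,.076)[:2] for p in((320,550),(415,452))])
E
```

```text
0.0815 [array([ 0.0166, -0.0163]), array([ 0.0022, -0.015 ]), array([-0.0047, -0.0151]), array([0.0138, 0.0338]), array([-0.0056,  0.0376])]
0.0845 [array([ 0.0138, -0.0208]), array([-0.0004, -0.0195]), array([-0.0072, -0.0196]), array([0.0111, 0.0289]), array([-0.0082,  0.0326])]
0.088 [array([ 0.0107, -0.026 ]), array([-0.0035, -0.0248]), array([-0.0102, -0.0249]), array([0.008 , 0.0232]), array([-0.0111,  0.0268])]
[array([-0.0008, -0.0309]), array([-0.002 ,  0.0271])]
```

The fingertip centres look about 50–53 mm apart against 60 mm for the keys, so I'll widen the fingers a little. Then I'll press straight down in steps, checking the force.

Emit:
move_arm(deltas=[0.25,0.001,0.0,0.0,0,0.25,0.001,0.0,0.0,0,0.25,0.001,0.0,0.003,0,0.25,0.001,0.0,0.006,0,0.25,0.001,0.0,0.008,0,0.25,0.001,0.0,0.01,0,0.25,0.001,0.0,0.012,0,0.25,0.001,0.0,0.014,0,0.25,0.001,0.0,0.014,0])

```text
t: 3.45
tool_pos: [0.4545, 0.0287, 0.0957]
tool_rot: [0.633, 3.076, -0.003]
contact_force: [-1.2, 0.1, 2.4]
opening: 0.0536
```

```bash
python3 st.py;python3 -c "
from station import *;print(get_obs()['wrist_torque'])"
```

```text
3.45 [0.45446726 0.0287432  0.09572331] 0.053578509524131374 [-1.17067841  0.09882839  2.3591823 ] 0.025 66.7460656902764 [ 2.84183149e-04 -2.26906654e-03 -9.99997385e-01]
[ 4.67889451e-04 -5.55984271e-05 -5.42772636e-02]
[0.05686925 0.2690297  0.02236142]
```

Emit:
move_arm(deltas=[0.25,0,0,0.002,0,0.25,0,0,0.004,0,0.25,0,0,0.006,0,0.25,0,0,0.008,0,0.25,0,0,0.01,0,0.25,0,0,0.011,0,0.25,0,0,0.011,0])

```text
t: 4.15
tool_pos: [0.4549, 0.0287, 0.0873]
tool_rot: [-0.632, -3.077, 0.004]
contact_force: [-10.8, -0.3, 18.4]
opening: 0.0533
```

```bash
python3 st.py;python3 -c "
from station import *;print(get_obs()['wrist_torque'])"
```

```text
4.15 [0.45487082 0.02874894 0.08725117] 0.0533134812494388 [-10.7767226   -0.29679961  18.39893112] 0.025 66.76869389738923 [-9.31946176e-04 -2.17795368e-03 -9.99997194e-01]
[ 0.00089907 -0.00026143 -0.06274839]
[0.23099471 1.62728313 0.06342363]
```

```bash
python3 - <<'E'
from h import *
save("side","pics/s3.png",(165,140,180,130),4.4)
E
python3 st.py
```

```text
4.2 [0.45484642 0.02873806 0.08722005] 0.05340535882912597 [-10.87920483   0.43112916  17.63994791] 0.025 66.7665942950122 [-8.84801367e-04 -2.18511734e-03 -9.99997221e-01]
[ 0.00087804 -0.00024116 -0.0627796 ]
```

View pics/s3.png

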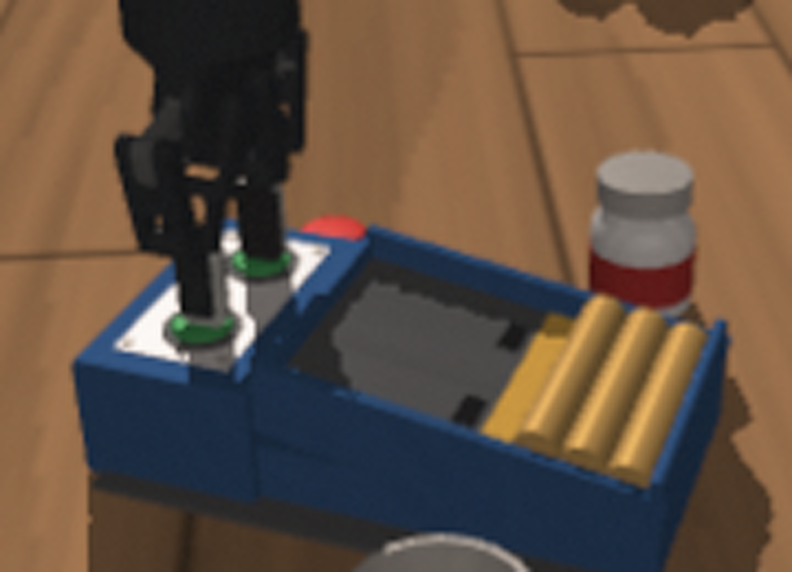

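All three bars already lie in the bay (crop x about 530–700) and both tab slots are empty. Both keys look down. I'll press a little harder for about 0.8 s so that both bottom out while the bars settle.

Emit:
move_arm(deltas=[0.25,0,0,0.004,0,0.25,0,0,0.004,0,0.25,0,0,0.004,0,0.25,0,0,0.004,0,0.25,0,0,0.004,0,0.25,0,0,0.004,0,0.25,0,0,0.004,0,0.25,0,0,0.004,0])

```text
t: 5.0
tool_pos: [0.4551, 0.0288, 0.0871]
tool_rot: [-0.631, -3.075, 0.005]
contact_force: [-16.5, -0.3, 28.4]
opening: 0.0532
```

```bash
python3 st.py; python3 - <<'E'
from h import *
save("side","pics/s4.png",(165,140,180,130),4.4)
E
```

```text
5.0 [0.45509811 0.02876914 0.08713066] 0.053159289226378185 [-16.45771455  -0.30553476  28.39336865] 0.025 66.81501387761469 [-0.00356331 -0.00221617 -0.9999912 ]
[ 0.00125139 -0.00043638 -0.06286539]
```

View pics/s4.png

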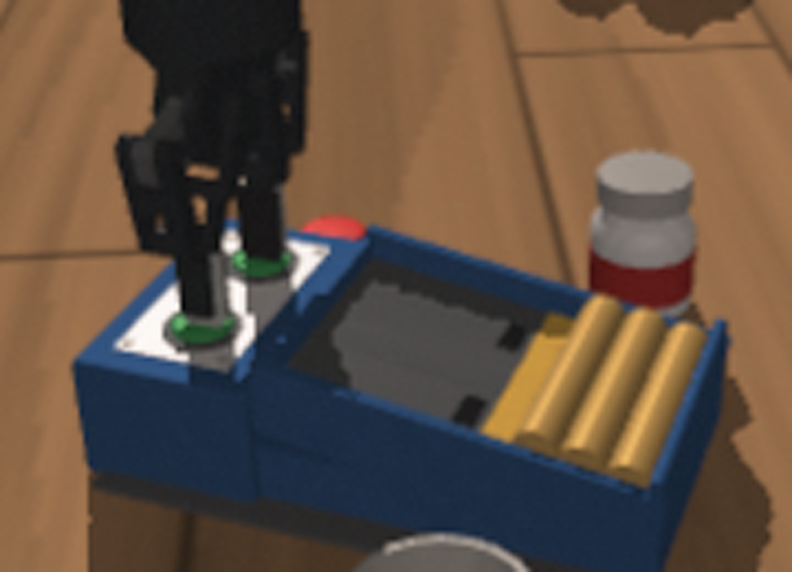

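The height is the same with 10 N more force, so both keys are bottomed, and the bars are at rest in the bay. I'll release straight up and move clear.

Emit:
move_arm(deltas=[0.25,0,0,-0.01,0,0.25,0,0,-0.03,0,0.25,0,0,-0.06,0,0.25,0,0,-0.1,0,0.25,0,0,-0.14,0,0.25,0.02,0.03,-0.16,0,0.25,0.05,0.07,-0.17,0,0.25,0.08,0.11,-0.17,0,0.25,0.12,0.15,-0.17,0,0.25,0.13,0.165,-0.17,0])

```text
t: 6.05
tool_pos: [0.3997, 0.2347, 0.2567]
tool_rot: [-0.626, -3.076, 0.003]
contact_force: [0.3, 1.0, -0.3]
opening: 0.0535
```

Emit:
move_arm(deltas=[0.25,0,0,0,0,0.25,0,0,0,0,0.25,0,0,0,0])

```text
t: 6.35
tool_pos: [0.4, 0.2339, 0.2564]
tool_rot: [-0.628, -3.075, 0.004]
contact_force: [0.8, -0.5, -0.6]
opening: 0.0531
```

```bash
python3 st.py; python3 - <<'E'
from h import *
import cv2
save("side","pics/s5.png",(130,110,230,220),2.6); save("top","pics/t5.png",(190,130,190,190),3)
a=cv2.resize(cv2.imread("pics/s5.png"),(390,373));b=cv2.resize(cv2.imread("pics/t5.png"),(373,373))
cv2.imwrite("pics/f.png",np.hstack([a,b]))
E
```

```text
6.35 [0.40002723 0.23391337 0.25635428] 0.05306266072691003 [ 0.76993682 -0.47204801 -0.60090318] 0.025 66.92624890374434 [-0.00309354 -0.00169647 -0.99999378]
[-0.13019645 -0.16707218  0.10653428]
```

View pics/f.png

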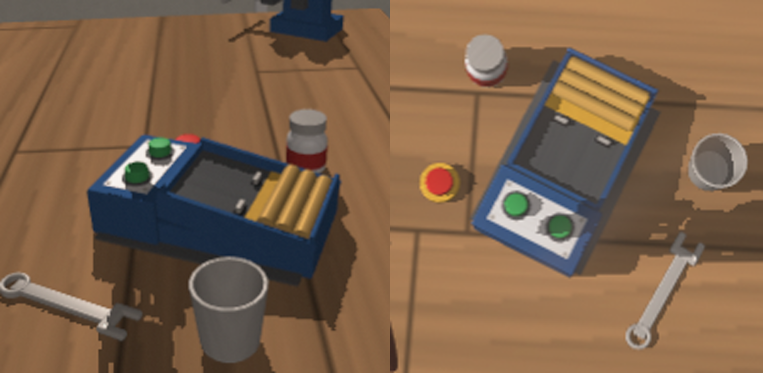

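Both keys and both tabs are back up, the three bars lie in the bay past the tabs, nothing else has moved and the arm is clear.

```bash
python3 -c "
from station import *;print(order.finish_job())"
```

```text
the job is handed in; nothing more can be done
None
```

I pressed both green keys together, one fingertip on each. All three brass bars rolled into the yellow bay, and I handed the job in at about 6.5 s on the robot's clock.

- **Keys fully down:** I held them until the bars were at rest. Adding about 10 N, to 28 N in all, no longer moved the tool. That is how I judged the keys fully down, as their travel can't be read directly. The tool went down about 8.6 mm after the first sign of contact, less than the nominal 10 mm, so the contact height I assumed was probably a millimetre or so off.
- **Sideways force:** While pressing there was up to about 16 N sideways at the tool. It dropped to zero on release.
- **Final pictures:** Both keys and both stop tabs are back up, and the three bars lie side by side in the bay. The stop button, tin, cup and wrench look untouched. The arm is clear, with no contact force above sensor noise.
- **Finger spacing:** The side view suggested the fingertips were about 50 mm apart, against 60 mm for the keys, so I opened them a little more before pressing.

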